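Put the injection hand set away in the sloping nest tray

ROBOT

A 6-joint arm with a two-finger parallel gripper is mounted at the origin on a cart in front of the work surface, level with it; the furniture and walls round the work are solid. World frame = base frame: x ahead of the robot, y to its left, z up, the work surface at z = 0. Lengths are in m, angles in rad, forces in N, time in s.
With the tool pointing down it reaches from about 0.275 to 0.85 m from the base axis. Payload 19 kg.
Tool frame: the origin (TCP) lies on the centre line of the jaws, within the pads' length; the fingertips stand 17 mm ahead of it and the grasp point (between the pads) lies 2 mm behind it; z points along the fingers, y is the line along which they close (so a half turn about z gives the same grasp; the last joint's range is limited). The gripper opens to 85 mm and grips with 20 to 120 N. Pads are 22 mm wide; open, the fingers measure 114 mm over their backs; the gripper's body (76 mm by 85 mm) begins 54 mm behind the grasp point. The pads swing forward as they close: fully open they stand 13 mm farther back than shut.
Start: joints at [1.149, 0.15, 1.437, -0, 1.554, -0.134], TCP at [0.163, 0.551, 0.248] pointing down, gripper open.
Joint ranges: [-2.8, 2.8], [-0.68, 2.1], [0.12, 2.68], [-1.39, 4.53], [0.16, 2.79], [-2.81, 2.81]. Speed limits (rad/s): [1.89, 1.89, 2.22, 3.01, 3.01, 3.01].

INTERFACE

Orientations are given as [roll, pitch, yaw] about the fixed x, y, z axes, in that order (R = Rz(yaw) Ry(pitch) Rx(roll)).
In Python, from plant import env, kinematics, read_state, cams gives the robot as it stands. Calls block until the motion is done:
- env.move_ptp(position, orientation): joint-space move of the TCP to a pose.
- env.move_linear(position, attitude=None, rate=0.15, f_stop=None): straight line of the TCP; attitude=None keeps the orientation; rate is the mean speed in m/s. With f_stop (N) it stops when the force on the tool has changed by that much, and returns True; else False.
- env.move_j(angles): joint-space move.
- env.open_jaws() and env.close_gripper(): open the fingers fully, or close them until they stop; the grip force is fixed at half the most.
- env.hold(seconds).
- kinematics.ik(position, orientation): joint angles nearest the present ones, or None.
- read_state(): the state.
- cams.capture(name): name is "side" or "top" or "wrist"; returns a dict with "img" (420x560x3 uint8, red, green, blue), "fov_y" (degrees; the focal length in pixels is half the picture's height over the tangent of half this angle, whatever the lens; pixels are square), "cx", "cy" (the principal point, pixels), "k1" (the pictures are not rectified: a ray, as slopes to the right and down, at radius r is drawn at 1 + k1 r^2 times it, then the intrinsics apply), "T" (4x4, takes a point from camera to world coordinates). Camera axes: x right, y down, z forward; pixel columns grow to the right and rows downward; lengths in m; the calibration is good to about 2 mm. A picture is of the moment at which its call begins. There is no depth.
A pose or a line that the arm cannot do raises env.MotionError and nothing moves.
- env.close_job(): hands the job in; it is judged then, once.
The state is a dict: "clock": time; "qpos": joint angles; "joint_velocities": joint speeds; "joint_efforts": joint torques, N m; "tcp_pos": TCP position; "tcp_rot": TCP orientation; "force": force on the tool from outside, world axes, zero at the start; "moment": the same for the moment, N m; "gripper_width": finger opening in m; "finger_force": force on a finger pad.
Only numpy, scipy, OpenCV 4.12 (cv2) and the standard library are available. Lean on these libraries where they do the work, as an engineer would, in place of code of your own. Each camera call takes 0.05 s, during which the arm holds its last target. There are 200 camera calls.

TASK

Put the hand remote and the flat capillary box away: lay each one flat, right down in the pocket of the sloping tray that is shaped for it, then close the tray's hinged cover fully. There are glass capillaries in the flat box, so set it down and do not drop it, and leave the other things on the bench where they are.

Things in the scene. Friction and masses are not known exactly. Their poses are not given: they have to be found in the camera images.
- remote: Black hand remote with buttons, lying on its back: 108 long (its x) x 48 wide (y) x 22 high; its sides are upright, grasp it across the 48 mm. Origin: middle of the underside. About 0.11 kg. Either way round is right in the nest.
- capillary_box: Flat white box of glass capillaries: 82 long (its y) x 52 wide (x) x 16 high. Grasp it across the 52 mm. Origin: middle of the underside. About 0.05 kg. Either way round is right in the nest.
- kit_tray: Fixed white sloping tray, 250 wide (y) x 147 deep (x). Origin: on the bench under its middle; z up, x level. Holds three grey inserts, 80 wide x 146 long, side by side along y in any order, one pocket each. Their upper faces make one plane that rises away from the robot at 30 deg, from 45 mm above the bench at the front to 118 at the back; the tray's rim is as high.
- nest_long: Long pocket for the remote: 114 (x) x 51.6 (y), 17 deep; when home the remote stands 5 mm proud, its x along this x. Origin: middle of the pocket's mouth, in the upper face; x up the slope; y across; z out of the pocket, leaning 30 deg from vertical towards the robot. Edges chamfered 4 mm. Finger trough, 40 wide (x), 17 deep, runs across the middle through the tray to both sides.
- nest_short: Short pocket for the capillary box: 88 (x) x 57 (y), 10 deep; when home the box stands 6 mm proud, its y along this x. Origin: middle of the pocket's mouth, in the upper face; x up the slope; y across; z out of the pocket, leaning 30 deg from vertical towards the robot. Edges chamfered 4 mm. Finger trough, 40 wide (x), 17 deep, runs across the middle, 7 lower than the floor.
- nest_round: Fixed insert with a round pocket, 72 across, 26 deep, for a dish reader that is in use elsewhere; it stays empty. Axes as for the other nests; the same finger trough crosses it.
- cover (a joint): Angle of the tray's hinged cover, rad: 0 closed, flat over the inserts; about 2 at the start, upright behind the pockets; stop at 2.25. Stiff hinge (0.2 N m, 1.3 N at the free edge): the cover stays wherever it is left, so push it all the way down. Closed, its inner face is 10 mm above the inserts: it closes only over parts that are home.
- cover_hinge (a point): Middle of the cover's hinge line, at the tray's upper back edge; turns with the cover: y along the hinge, x from the free edge to the hinge, z out of the outer face. The cover reaches 162 mm from the hinge (along -x) and is 250 wide: a white frame 20 wide round a clear window, its outer face 13 mm out (z) from the hinge line.
- cover_tab (a point): Middle of the ribbed finger tab at the middle of the cover's free edge, 172 mm from the hinge: 70 wide, 18 long, 5 thick; 1 mm under the outer face. Axes as for cover_hinge.
- waste_pot: Bystander, to be left alone (mm): white tapered specimen pot, open at the top, 60 mm across, 62 tall. Origin: middle of the underside.
- micropipette: Bystander, to be left alone (mm): grey and white pipette lying on its side, 216 x 34 x 26. Origin: middle of the underside.
- marker: Bystander, to be left alone (mm): thin marker pen, 132 long, 12 thick. Origin: middle of the underside.
- forceps: Bystander, to be left alone (mm): steel forceps lying flat, 122 long, 11 high. Origin: middle of the underside.
- dish: Bystander, to be left alone (mm): clear round culture dish, 54 across, 12 high. Origin: middle of the underside.
- dish_lid: Bystander, to be left alone (mm): clear round dish lid, 58 across, 9 high. Origin: middle of the underside.
Not all that is in view belongs to the job. There is more than one size of the capillary_box; the job needs the larger.

How it is judged:
By the outcome, as a careful person would: the job done as asked, in the order asked, and still so for the second after the job is handed in, with the robot touching nothing.
It also fails if it takes over 72 s, if anything falls off the work surface, if the arm or the gripper's body presses on something with over 40 N, if the wrist force passes 120 N, or if a joint passes its speed limit or range.

## Working session

There is one attempt and no reset: what is moved stays moved. The work goes in short steps, each a Python script; the robot and the scene stay as the last script left them, time stands still between calls to the robot, and variables do not carry over. Pictures are saved under pics/ and viewed, at most 10 in all, crops included, and the job is handed in when it is done.

```bash
ls; mkdir -p pics; python3 - <<'E'
from plant import env, kinematics, read_state, cams
import cv2,pickle
d={}
for n in ["side","top","wrist"]:
    c=cams.capture(n); d[n]=c
    print(n,c["fov_y"],c["cx"],c["cy"],c["k1"],c["T"].round(3).tolist())
    cv2.imwrite(f"pics/{n}0.png",c["img"][:,:,::-1])
pickle.dump(d,open("c0.pkl","wb"))
print(read_state())
E
```

```text
pics
side 54.42678453760817 273.94467569253175 212.91710827195584 -0.09026351957265275 [[-0.995, 0.066, -0.072, 0.572], [0.096, 0.531, -0.842, 0.716], [-0.018, -0.845, -0.535, 0.563], [0.0, 0.0, 0.0, 1.0]]
top 50.62984607082496 280.76487456678007 206.97945515571413 0.036683470411159755 [[0.022, -0.976, 0.218, 0.273], [-1.0, -0.022, 0.001, -0.036], [0.004, -0.218, -0.976, 1.262], [0.0, 0.0, 0.0, 1.0]]
wrist 59.477566690644075 283.1259027506631 205.46031496142146 -0.004637625999336693 [[0.284, 0.92, 0.269, 0.095], [0.959, -0.272, -0.081, 0.573], [-0.002, 0.281, -0.96, 0.374], [0.0, 0.0, 0.0, 1.0]]
{'clock': 0.15, 'qpos': array([ 1.14899023e+00,  1.50827928e-01,  1.43781395e+00, -1.09713377e-05,
        1.55380036e+00, -1.34027811e-01]), 'joint_velocities': array([ 3.02340638e-05, -1.16411653e-03, -1.77411307e-03, -4.16816554e-04,
       -2.66722871e-04, -1.94328356e-04]), 'joint_efforts': array([ 3.04068359e-03, -7.13378191e+01, -5.71043408e+01, -1.11302114e-05,
        7.33373483e-03, -2.11721994e-05]), 'tcp_pos': array([0.16317001, 0.551197  , 0.24787357]), 'tcp_rot': array([-3.14074922e+00, -1.02656146e-04,  2.85381451e+00]), 'force': array([-0.29622963, -0.482444  ,  0.27942092]), 'moment': array([ 0.06131854,  0.02327929, -0.06050056]), 'finger_force': 0.0, 'gripper_width': 0.0851558851978463}
```

View pics/top0.png

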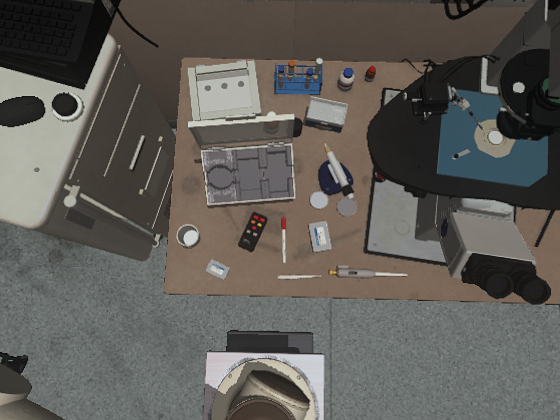

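View pics/side0.png

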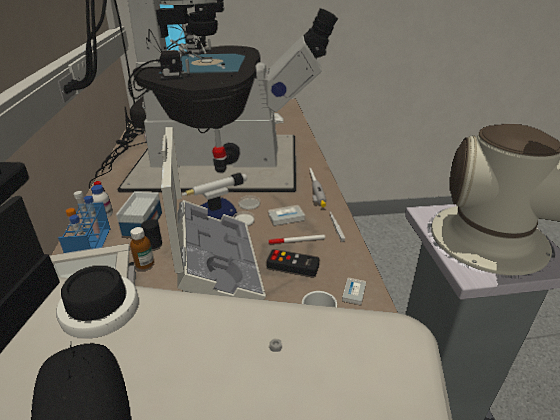

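The top view shows the tray at about (250,172) with the round pocket on the left, the remote at (253,231), the larger box at (320,237) and the small one at (217,269). I'll enlarge this area.

```bash
cat > h.py <<'E'
import numpy as np, cv2
def K(c):
    f=210/np.tan(np.radians(c["fov_y"])/2)
    return np.array([[f,0,c["cx"]],[0,f,c["cy"]],[0,0,1.]]), np.array([c["k1"],0,0,0,0.])
def ray(c,uv):
    k,d=K(c); p=cv2.undistortPoints(np.array(uv,float).reshape(-1,1,2),k,d)[:,0]
    r=np.c_[p,np.ones(len(p))]@c["T"][:3,:3].T
    return c["T"][:3,3],r
def onplane(c,uv,n=(0,0,1),h=0.):
    o,r=ray(c,uv); n=np.array(n,float)
    return o+r*((h-o@n)/(r@n))[:,None]
def proj(c,P):
    k,d=K(c); Ti=np.linalg.inv(c["T"])
    return cv2.projectPoints(np.array(P,float).reshape(-1,1,3),cv2.Rodrigues(Ti[:3,:3])[0],Ti[:3,3],k,d)[0][:,0]
E
python3 - <<'E'
import pickle,cv2
d=pickle.load(open("c0.pkl","rb"))
im=d["top"]["img"][135:285,170:370,::-1]
cv2.imwrite("pics/top0z.png",cv2.resize(im,None,fx=4,fy=4,interpolation=cv2.INTER_CUBIC))
E
```

```text
(no output)
```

View pics/top0z.png

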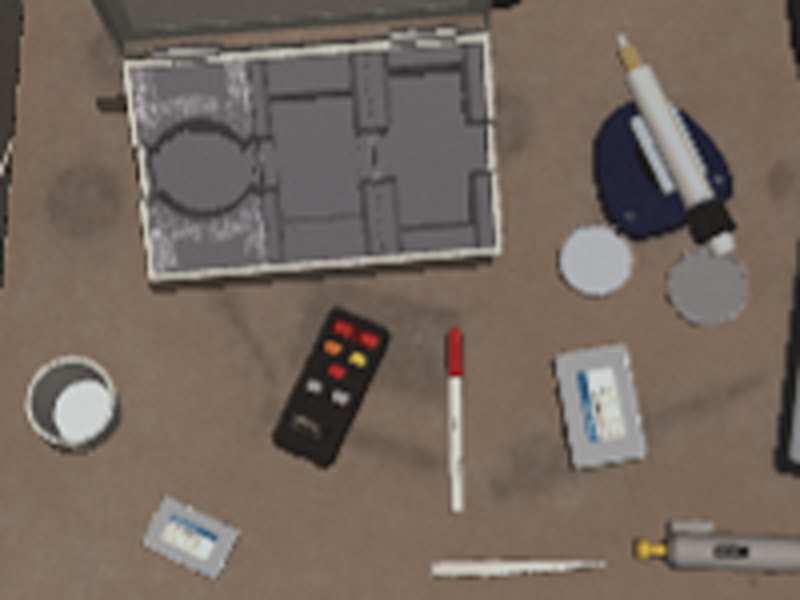

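```bash
python3 - <<'E'
from plant import env, kinematics, read_state, cams
import cv2,pickle,numpy as np
from h import *
d=pickle.load(open("c0.pkl","rb")); c=d["top"]
f=lambda L:np.array(L)/4+[170,135]-0.375
print("tray front",onplane(c,f([(152,276),(498,252)]),h=.045).round(3))
print("tray back",onplane(c,f([(124,62),(488,36)]),h=.118).round(3))
print("remote",onplane(c,f([(336,308),(390,328),(327,467),(273,440)]),h=.022).round(3))
print("box",onplane(c,f([(557,354),(628,345),(645,457),(576,468)]),h=.016).round(3))
y=onplane(c,f([(390,250)]),h=.03)[0,1]
print(y,kinematics.ik([.50,y,.33],[np.pi,0,np.pi]))
env.move_ptp([.50,y,.33],[np.pi,0,np.pi])
w=cams.capture("wrist"); pickle.dump(w,open("w1.pkl","wb"))
cv2.imwrite("pics/w1.png",cv2.resize(w["img"][:,:,::-1],(800,600),interpolation=cv2.INTER_CUBIC))
print(w["T"].round(3).tolist(),read_state()["clock"])
E
```

```text
tray front [[ 0.55   0.171  0.045]
 [ 0.573 -0.072  0.045]]
tray back [[ 0.681  0.186  0.118]
 [ 0.706 -0.061  0.118]]
remote [[0.534 0.042 0.022]
 [0.521 0.003 0.022]
 [0.421 0.045 0.022]
 [0.439 0.083 0.022]]
box [[ 0.506 -0.116  0.016]
 [ 0.513 -0.167  0.016]
 [ 0.433 -0.179  0.016]
 [ 0.425 -0.13   0.016]]
0.004741398462888839 [-0.14472098 -0.02178616  1.45750235  0.          1.70587647 -1.71551731]
[[-0.0, 0.96, 0.28, 0.429], [1.0, 0.0, -0.0, 0.006], [-0.0, 0.28, -0.96, 0.456], [0.0, 0.0, 0.0, 1.0]] 2.5083
```

View pics/w1.png

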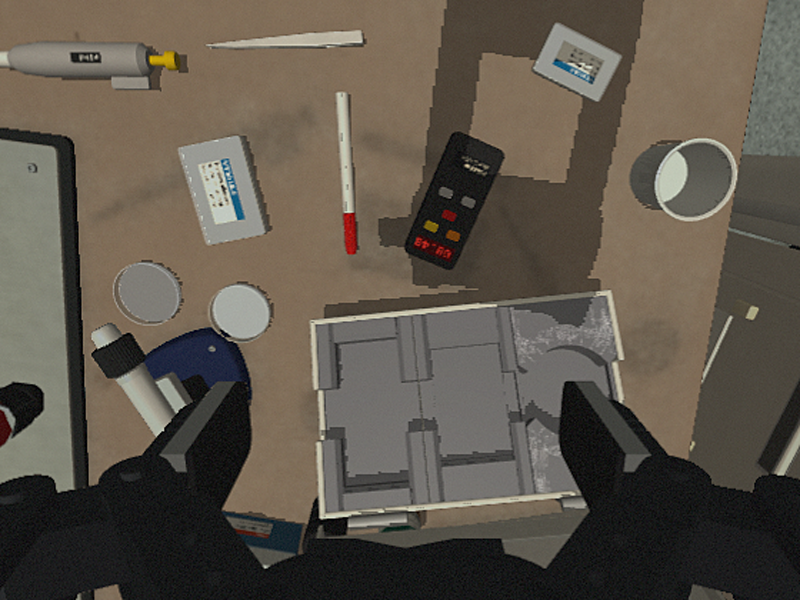

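The wrist view is clear. The long pocket is at about (370,410), the short one at (465,400) and the round one on the right. The remote is at (455,200), the large box at (225,190), and the marker runs between them at (346,170). Next I'll fit the poses and overlay them.

```bash
cat > fit.py <<'E'
import cv2,pickle,numpy as np
from scipy.optimize import least_squares
from h import *
w=pickle.load(open("w1.pkl","rb")); s=560/800
W=lambda L:(np.array(L,float)+.5)*s-.5
def rect(L,wd,z,p): # length along a, corners in order
    x,y,a=p; R=np.array([[np.cos(a),-np.sin(a)],[np.sin(a),np.cos(a)]])
    q=np.array([(1,1),(1,-1),(-1,-1),(-1,1)])*[L/2,wd/2]
    return np.c_[q@R.T+[x,y],np.full(4,z)]
def order(meas,L,wd,z,p0):
    res=least_squares(lambda p:(proj(w,rect(L,wd,z,p))-meas).ravel(),p0); return res.x,np.abs(res.fun).max()
def slope(p,pts): # pts: (u across y, v up slope, n out) in plane coords about insert centre
    x,y,a=p; c,sn=np.cos(np.pi/6),.5
    P=np.array(pts,float); X=P[:,1]*c-P[:,2]*sn; Z=.0815+P[:,1]*sn+P[:,2]*c; Y=P[:,0]
    return np.c_[x+X*np.cos(a)-Y*np.sin(a),y+X*np.sin(a)+Y*np.cos(a),Z]
g=lambda L:onplane(w,W(L),h=.022)
# remote
m=w["img"]; x0,y0,x1,y1=[int(v*s) for v in (395,122,512,278)]
roi=m[y0:y1,x0:x1].astype(int); mask=((roi.max(2)<58)).astype(np.uint8)
cn=max(cv2.findContours(cv2.morphologyEx(mask,cv2.MORPH_CLOSE,np.ones((9,9))),cv2.RETR_EXTERNAL,cv2.CHAIN_APPROX_NONE)[0],key=cv2.contourArea)
b=cv2.minAreaRect(cn); print("remote px",b, "seg",((np.array(b[0])+[x0,y0])/s).round(0))
rem,e=order(W([(455,131),(504,147),(448,270),(405,254)])[[3,2,1,0]],.108,.048,.022,[.475,.043,-.35]); print("remote",rem,e)
print(g([(455,131),(504,147),(448,270),(405,254)]).round(3))
bm=W([(178,148),(242,136),(271,234),(207,245)])
print(onplane(w,bm,h=.016).round(3))
box,e=order(bm[[2,3,0,1]],.082,.052,.016,[.47,-.148,.15]); print("box",box,e)
mt=W([(310,321),(611,291),(320,519)])
f=lambda q:(proj(w,slope(q[:3],[(-.125,-q[3],0),(.125,-q[3],0),(-.125,q[3],0)]))-mt).ravel()
r=least_squares(f,[.63,.055,.09,.075]); tray=r.x; print("tray",tray,np.abs(r.fun).max())
if __name__=="__main__":
    im=cv2.resize(m[:,:,::-1],(1680,1260),interpolation=cv2.INTER_CUBIC).copy()
    def draw(P,col,ps=True):
        cv2.polylines(im,[((proj(w,P)+.5)*3-.5).round().astype(int)],True,col,1)
    draw(rect(.108,.048,.022,rem),(0,255,0)); draw(rect(.082,.052,.016,box),(0,0,255))
    R=lambda u,v,L,wd,n=0:[(u-wd/2,v-L/2,n),(u+wd/2,v-L/2,n),(u+wd/2,v+L/2,n),(u-wd/2,v+L/2,n)]
    S=lambda *a:slope(tray[:3],R(*a))
    draw(S(-.08,0,.114,.0516),(0,255,0)); draw(S(-.08,0,.114,.0516,-.017),(0,255,255))
    draw(S(0,0,.088,.057),(0,0,255)); draw(S(0,0,.088,.057,-.01),(255,0,255))
    for u in(-.08,0,.08): draw(S(u,0,.146,.08),(255,255,0))
    draw(S(0,0,.04,.25),(255,0,0))
    im=im[240:1120,350:1310]; cv2.imwrite("pics/ov.png",cv2.resize(im,(640,587),interpolation=cv2.INTER_AREA))
E
python3 fit.py
```

```text
remote px ((36.699180603027344, 52.90901184082031), (59.6400260925293, 95.22969055175781), 31.759479522705078) seg [447. 197.]
remote [ 0.47825682  0.04545947 -0.40595631] 37.222804137103765
[[0.421 0.046 0.022]
 [0.434 0.085 0.022]
 [0.534 0.043 0.022]
 [0.521 0.007 0.022]]
[[ 0.435 -0.177  0.016]
 [ 0.425 -0.124  0.016]
 [ 0.505 -0.107  0.016]
 [ 0.514 -0.162  0.016]]
box [ 0.46963191 -0.14249515  0.19200956] 2.00243733460249
tray [0.62620316 0.05858509 0.10665735 0.0770397 ] 0.6291197395253221
```

View pics/ov.png

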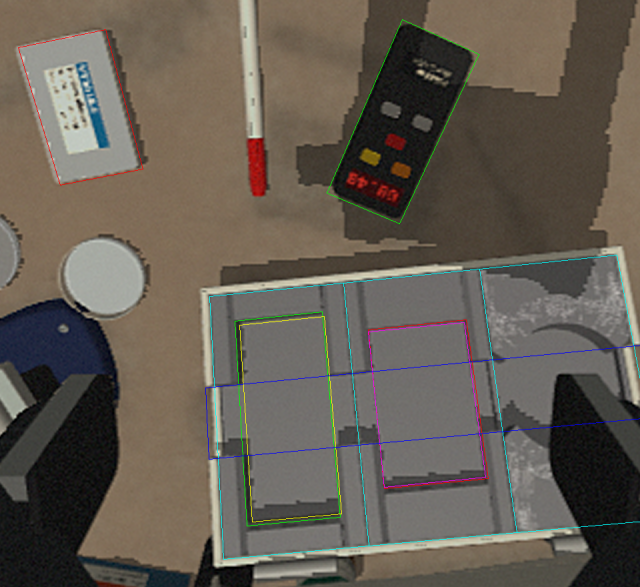

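The overlay lines up with the tray, both pockets and both objects. Corner-order slip aside, the remote is at (0.478, 0.045) with angle -0.385. Now I'll grasp the remote and place it.

```bash
cat > act.py <<'E'
from plant import env, kinematics, read_state, cams
import numpy as np, cv2
from scipy.spatial.transform import Rotation as Ro
TRAY=(.6262,.0586,.1067)
c3,s3=np.cos(np.pi/6),.5; ca,sa=np.cos(TRAY[2]),np.sin(TRAY[2])
NX=np.array([c3*ca,c3*sa,.5]); NY=np.array([-sa,ca,0]); N=np.cross(NX,NY)
def nest(u,v=0,n=0): return np.array([TRAY[0],TRAY[1],.0815])+u*NY+v*NX+n*N
ROT=Ro.from_matrix(np.c_[-NX,NY,-N]).as_euler("xyz")
def st(msg):
    s=read_state(); print(msg,"t%.1f"%s["clock"],"tcp",s["tcp_pos"].round(4),"F",s["force"].round(1),"w%.4f"%s["gripper_width"],"ff%.1f"%s["finger_force"]); return s
def local(p): # tcp in tray-plane coords u,v,n
    d=np.array(p)-nest(0); return np.array([d@NY,d@NX,d@N]).round(4)
def pick(x,y,yaw,z=.020):
    o=[np.pi,0,yaw]
    env.move_ptp([x,y,.12],o); print("stop",env.move_linear([x,y,z],rate=.1,f_stop=10)); st("down")
    env.close_gripper(); st("grip")
    env.move_linear([x,y,.17],rate=.12); return st("lift")
def place(u,n_home,hover=.07):
    env.move_ptp(nest(u,0,hover),ROT); st("hover")
    env.move_linear(nest(u,0,n_home+.012),rate=.1,f_stop=12)
    hit=env.move_linear(nest(u,0,n_home-.001),rate=.02,f_stop=12)
    s=st("in %s"%hit); print("local",local(s["tcp_pos"]),"home n",n_home)
E
python3 - <<'E'
from act import *
print(ROT,kinematics.ik(nest(-.08,0,.07),ROT),kinematics.ik(nest(0,0,.005),ROT))
s=pick(.478,.0455,np.pi-.385)
if s["gripper_width"]>.04:
    place(-.08,.003)
    cv2.imwrite("pics/s1.png",cams.capture("side")["img"][150:330,150:350,::-1].repeat(3,0).repeat(3,1))
E
```

```text
[-3.14159265  0.52359878 -3.03489265] [-0.26266628 -0.00995924  1.9173281   0.26565273  0.7581278  -2.08934174] [-0.07392535  0.10785133  1.92328327  0.15978244  0.5998922  -1.85988855]
stop False
down t4.5 tcp [0.4784 0.0455 0.0206] F [ 1.2 -0.1  1.1] w0.0850 ff0.0
grip t5.0 tcp [0.4782 0.0455 0.0205] F [-3.4 -0.   7.8] w0.0457 ff62.4
lift t6.4 tcp [0.4777 0.0455 0.1693] F [-1.1 -0.9 -0.6] w0.0452 ff61.4
hover t7.2 tcp [ 0.5996 -0.0244  0.1419] F [-0.2  0.4 -0.9] w0.0456 ff61.3
in True t8.5 tcp [ 0.6327 -0.0212  0.085 ] F [-9.1 -0.3 10.8] w0.0455 ff62.9
local [-0.0801  0.      0.0041] home n 0.003
```

View pics/s1.png

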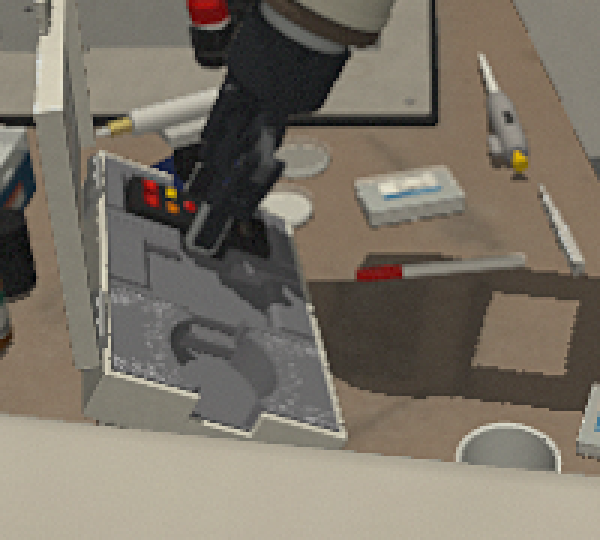

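The remote is in the long pocket and within 1 mm of home. I'll release, retreat, and check with the wrist camera.

```bash
python3 - <<'E'
from act import *
import pickle
env.open_jaws(); st("open")
env.move_linear(nest(-.08,0,.13),rate=.15)
env.move_ptp([.47,-.10,.25],[np.pi,0,np.pi+.192]); w=cams.capture("wrist"); st("look")
pickle.dump(w,open("w2.pkl","wb"))
cv2.imwrite("pics/w2.png",cv2.resize(w["img"][:,:,::-1],(800,600),interpolation=cv2.INTER_CUBIC))
E
```

```text
open t9.0 tcp [ 0.6324 -0.0211  0.0843] F [-0.  -0.  -0.6] w0.0856 ff0.0
look t10.8 tcp [ 0.4703 -0.0994  0.2485] F [-0.6  0.1  0.3] w0.0856 ff0.0
```

View pics/w2.png

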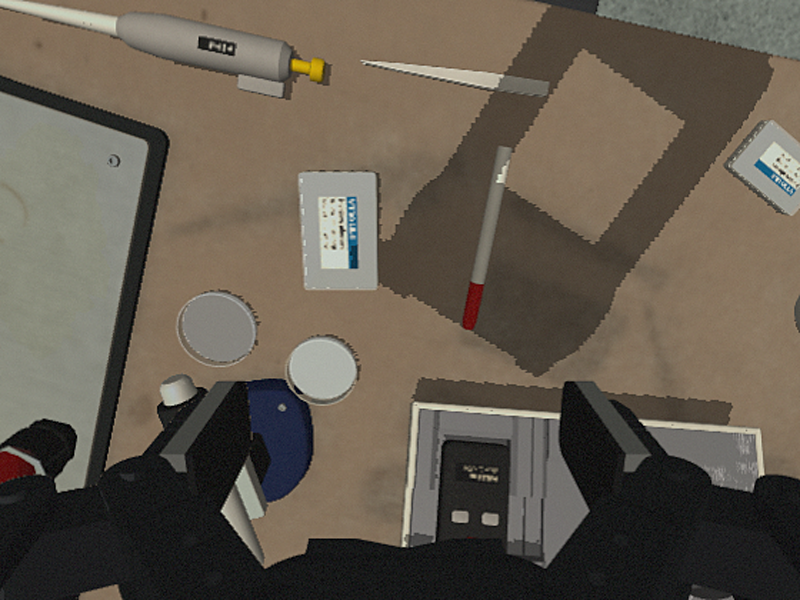

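The remote sits straight in its pocket. The box's top corners are at (299,172), (378,172), (378,290) and (304,290), parallel to the tool axes. I'll refine its centre and then pick and place it.

```bash
python3 - <<'E'
from act import *
import pickle
from h import onplane
w=pickle.load(open("w2.pkl","rb"))
P=onplane(w,(np.array([(299,171.),(378,172),(378,290),(304,290)])+.5)*.7-.5,h=.016); c=P.mean(0)
print(P.round(3).tolist(),c)
assert abs(c[0]-.4697)<.004 and abs(c[1]+.1425)<.004
s=pick(c[0],c[1],np.pi+.192)
if s["gripper_width"]>.044: place(0,.0103)
E
```

```text
[[0.433, -0.177, 0.016], [0.424, -0.126, 0.016], [0.504, -0.111, 0.016], [0.514, -0.163, 0.016]] [ 0.46891251 -0.14418237  0.016     ]
stop False
down t12.5 tcp [ 0.4693 -0.1443  0.0206] F [ 0.1 -0.9  0.2] w0.0852 ff0.0
grip t13.0 tcp [ 0.4691 -0.1443  0.0207] F [-3.5  1.4 10.6] w0.0503 ff61.8
lift t14.4 tcp [ 0.4686 -0.1441  0.1693] F [ 0.5  0.6 -0.4] w0.0508 ff62.3
hover t15.3 tcp [0.5914 0.0543 0.1421] F [-0.3 -0.5 -0.5] w0.0508 ff62.3
in True t16.5 tcp [0.6206 0.058  0.0912] F [-5.4 -0.1  8.1] w0.0510 ff63.4
local [0.     0.     0.0112] home n 0.0103
```

The box seated with the same signature, within 1 mm of home. I'll release it, back off, then check the seating and the cover model in one composite picture.

```bash
python3 - <<'E'
from act import *
from h import proj
env.open_jaws(); st("open")
env.move_linear(nest(0,0,.13),rate=.15)
env.move_ptp([.45,.0,.38],[np.pi,0,np.pi]); env.close_gripper(); st("up")
def cov(th,r,u,z,v=.077,n=0):
    d=-np.cos(th)*NX+np.sin(th)*N; zz=np.cos(th)*N+np.sin(th)*NX
    return nest(u,v,n)+r*d+z*zz
tiles=[]
for nm,(x0,y0,x1,y1) in dict(side=(140,100,290,310),top=(175,100,325,220)).items():
    c=cams.capture(nm); k=2.6
    im=cv2.resize(c["img"][y0:y1,x0:x1,::-1],None,fx=k,fy=k,interpolation=cv2.INTER_CUBIC).copy()
    for th,col in((2.,(0,0,255)),(1.9,(0,255,0))):
        P=[cov(th,r,u,.013) for r,u in((0,-.125),(.162,-.125),(.162,.125),(0,.125))]
        cv2.polylines(im,[((proj(c,P)-[x0,y0]+.5)*k).astype(int)],True,col,1)
    tiles.append(im)
H=max(t.shape[0] for t in tiles)
cv2.imwrite("pics/c3.png",np.hstack([cv2.copyMakeBorder(t,0,H-t.shape[0],0,0,cv2.BORDER_CONSTANT) for t in tiles]))
yaw=np.pi+TRAY[2]
for x in(.70,.72,.74,.76,.78):
    print(x,kinematics.ik([x,.068,.36],[np.pi,0,yaw-2*np.pi]),kinematics.ik([x,.068,.28],[np.pi,0,yaw-2*np.pi]))
print([cov(2,r,0,.013).round(3) for r in(0,.15,.181)])
E
```

```text
open t16.9 tcp [0.6203 0.058  0.0906] F [ 0.1 -0.1  0.1] w0.0855 ff0.0
up t19.6 tcp [ 0.45 -0.    0.38] F [-0.  -0.5 -0.1] w-0.0001 ff0.0
0.7 [-0.01257945  0.43083013  0.85864344  0.          1.85211909 -1.69007577] [-0.01257945  0.41974436  1.03309367  0.          1.68875462 -1.69007577]
0.72 [-0.01222959  0.48128267  0.78690704  0.          1.87340294 -1.68972592] [-0.01222959  0.46583412  0.96830122  0.          1.70745731 -1.68972592]
0.74 [-0.01189868  0.53445356  0.70887381  0.          1.89826528 -1.689395  ] [-0.01189868  0.51348691  0.8994237   0.          1.72868205 -1.689395  ]
0.76 [-0.01158521  0.59132825  0.62266705  0.          1.92759736 -1.68908154] [-0.01158521  0.56315999  0.82562329  0.          1.75280937 -1.68908154]
0.78 [-0.01128784  0.65352488  0.52517514  0.          1.96289263 -1.68878417] [-0.01128784  0.61549154  0.74570639  0.          1.78039473 -1.68878417]
[array([0.705, 0.067, 0.121]), array([0.691, 0.066, 0.271]), array([0.688, 0.065, 0.301])]
```

View pics/c3.png

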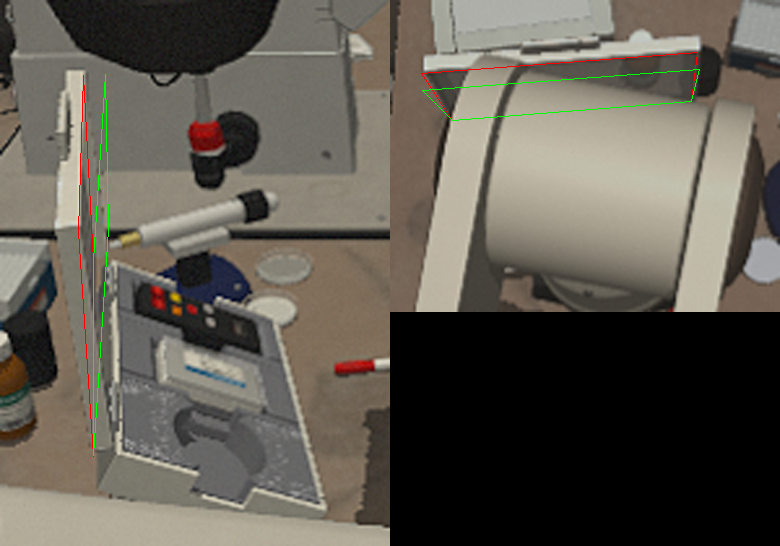

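Both parts lie flat in their pockets. The cover is near 2.05 rad, with its hinge about 10 mm further back than I modelled, so I'll sweep it closed from behind with the closed fingertips.

```bash
python3 - <<'E'
from act import *
def tip(th,r=.150,v=.086):
    d=-np.cos(th)*NX+np.sin(th)*N; zz=np.cos(th)*N+np.sin(th)*NX
    return nest(0,v,0)+r*d+.013*zz
XH=np.array([ca,sa,0])
def pose(th):
    p=max(0,np.pi/6-th); R=Ro.from_euler("z",TRAY[2])*Ro.from_euler("y",-p)*Ro.from_euler("xyz",[np.pi,0,np.pi])
    t=tip(th)+(XH*.011 if th>.55 else 0)
    return t-R.as_matrix()[:,2]*.017, R.as_euler("xyz")
print(pose(0)[1],ROT,np.abs(Ro.from_euler("xyz",pose(0)[1]).as_matrix()-Ro.from_euler("xyz",ROT).as_matrix()).max())
wp=[pose(t) for t in(1.9,1.7,1.5,1.3,1.1,.9,.7,.5,.35,.2,.1)]
for p,o in wp: assert kinematics.ik(p,o) is not None
o=wp[0][1]; s=pose(2.0)[0]+XH*.04
env.move_ptp([s[0]-.12,s[1]-.012,.40],o)
env.move_linear([s[0],s[1],.38],rate=.15)
print("hit",env.move_linear([s[0],s[1],wp[0][0][2]],rate=.15,f_stop=8)); st("behind")
for i,(p,o) in enumerate(wp):
    h=env.move_linear(p,attitude=o,rate=.09,f_stop=20); st("wp%d %s"%(i,h))
    if h: break
else:
    p,o=pose(0); h=env.move_linear(p-.004*N,attitude=o,rate=.03,f_stop=20)
    s=st("press %s"%h); print(local(s["tcp_pos"]),"tip n",local(s["tcp_pos"])[2]-.017)
c=cams.capture("side"); cv2.imwrite("pics/c4.png",cv2.resize(c["img"][90:320,130:350,::-1],None,fx=2.6,fy=2.6))
E
```

```text
[ 3.14159265  0.52359878 -3.03489265] [-3.14159265  0.52359878 -3.03489265] 5.93275428784068e-16
hit False
behind t22.2 tcp [0.7498 0.0719 0.2929] F [ 0.1 -0.2 -0.5] w-0.0001 ff0.0
wp0 False t22.9 tcp [0.6954 0.066  0.2915] F [-0.7 -0.4 -0.6] w0.0003 ff0.0
wp1 False t23.4 tcp [0.6662 0.0629 0.2851] F [ 0.5  0.5 -0.1] w0.0002 ff0.0
wp2 False t23.9 tcp [0.6388 0.0599 0.2733] F [0.9 0.  0.2] w0.0001 ff0.0
wp3 False t24.4 tcp [0.6143 0.0573 0.2563] F [0.2 0.7 0.6] w0.0001 ff0.0
wp4 False t24.9 tcp [0.5936 0.0551 0.2347] F [-1.  -0.4  0.8] w-0.0001 ff0.0
wp5 False t25.4 tcp [0.5776 0.0534 0.2092] F [-0.7  0.3  0.7] w-0.0000 ff0.0
wp6 False t25.8 tcp [0.5668 0.0522 0.1809] F [-0.1  0.7  1.2] w0.0003 ff0.0
wp7 False t26.4 tcp [0.5508 0.0505 0.1516] F [-0.1  0.3 -0.4] w-0.0001 ff0.0
wp8 False t26.8 tcp [0.5485 0.0501 0.1292] F [ 0.3 -0.1 -0.2] w0.0001 ff0.0
wp9 False t27.2 tcp [0.55   0.0502 0.1063] F [ 0.1 -0.3  0.5] w-0.0000 ff0.0
wp10 False t27.5 tcp [0.5524 0.0506 0.091 ] F [-0.1  0.6  1.6] w0.0001 ff0.0
press True t28.0 tcp [0.5574 0.0513 0.0784] F [-20.1  -3.   23.8] w0.0001 ff15.2
[ 0.0001 -0.0615  0.0319] tip n 0.014899999999999997
```

View pics/c4.png

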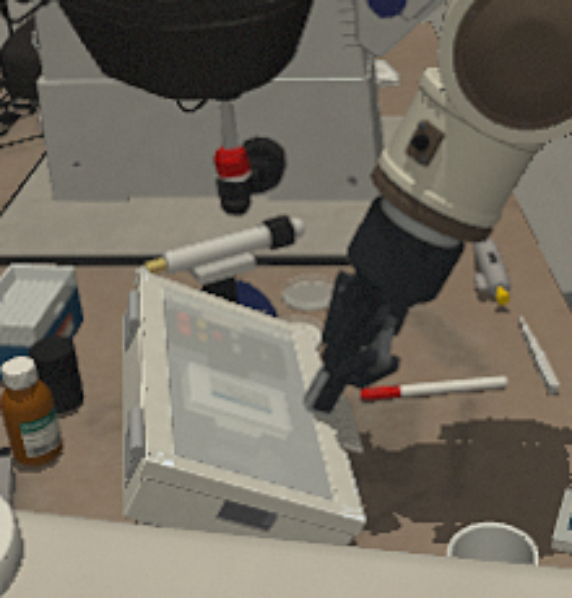

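The cover is down, with its skirt flush on the tray and a firm stop at about 30 N. I'll press once more, retreat and check.

```bash
python3 - <<'E'
from act import *
from h import proj
p=read_state()["tcp_pos"]
h=env.move_linear(p-.004*N,rate=.02,f_stop=10); s=st("press2 %s"%h); print(local(s["tcp_pos"])); 
env.move_linear(nest(0,-.065,.12),rate=.1); env.move_ptp([.42,.0,.40],[np.pi,0,np.pi]); st("away")
tiles=[]; k=2.6
for nm,(x0,y0,x1,y1) in dict(side=(140,160,290,310),top=(175,70,325,290),).items():
    c=cams.capture(nm)
    tiles.append(cv2.resize(c["img"][y0:y1,x0:x1,::-1],None,fx=k,fy=k,interpolation=cv2.INTER_CUBIC))
H=max(t.shape[0] for t in tiles)
cv2.imwrite("pics/c5.png",np.hstack([cv2.copyMakeBorder(t,0,H-t.shape[0],0,0,cv2.BORDER_CONSTANT) for t in tiles]))
E
```

```text
press2 True t28.2 tcp [0.5578 0.0514 0.0781] F [-45.9  -8.5  46.9] w0.0004 ff31.4
[ 0.0001 -0.0612  0.0314]
away t30.3 tcp [4.204e-01 1.000e-04 3.985e-01] F [ 1.1 -0.   0.2] w-0.0001 ff0.0
```

View pics/c5.png

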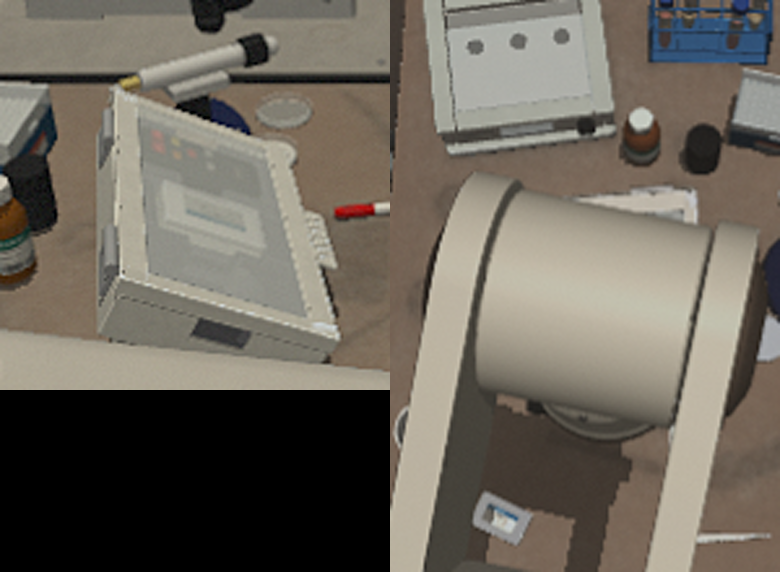

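The side view shows the cover flat and flush all round, both parts lying home under the window, and the other things where they were. I'll hand it in.

```bash
python3 -c "
from plant import env
print(env.close_job())"
```

```text
the job is handed in; nothing more can be done
None
```

The remote and the larger capillary box lie flat in their pockets, the cover is pressed fully closed, and the job was handed in at about 30 s; the judged result was not shown.

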